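Feed a grinding ball through a spring gate and hold the gate at its mark

TASK

Pluck the one large steel grinding ball out of the pocket tray and drop it into the feeder's funnel while the gate is shut. Then pull the spring-return gate out by its upright handle until its pointer rib lines up with the two index marks, so that the ball falls into the receiver below, and keep it there: the program finishes while still holding the handle at the mark. Leave the small balls in their pockets and the glassware and bottles where they stand.

Things in the scene. Friction and masses are not known exactly. Their poses are not given: they have to be found in the camera images.
- tray: grey pocket tray, fixed to the bench, 180 (x) x 56 (y) x 14 mm high; origin at the centre of its underside; four round pockets 16 mm wide and 8 mm deep in one row along its own x axis, at x = -60, -20, +20, +60 mm; three hold a ball, one is empty
- ball_center (a point): centre of the large steel grinding ball, 20 mm in diameter, about 33 g. It sits on the rim of one of the pockets (it changes), its centre 20 mm above the bench, 6 mm above the tray's top
- small_1_center (a point): centre of a small steel ball, 14 mm in diameter, lying in another pocket, its top 6 mm above the tray; stays there
- small_2_center (a point): centre of a second, equal small steel ball in another pocket; stays there
- feeder: ball feeder fixed to the bench: base 250 x 100 mm (x -165 to +85), origin on the bench below the funnel's axis; the gate is pulled along its own -x (roughly to the robot). Gate plate 44 mm wide, top at z = 46 mm, between two rails; it closes the funnel when shut; its 30 mm opening is under the funnel at the mark. Clear receiver below (57 x 48 mm inside, floor at z = 9 mm) catches the ball
- funnel_mouth (a point): centre of the white funnel's open top, 92 mm above the bench; outside diameter 66, inside 58 mm, narrowing 21 mm down to a 28 mm throat; a ball in it rests on the shut gate, its centre 56 mm above the bench
- handle (a point): grip point of the gate's handle, on its axis 78 mm above the bench: black upright round post 16 mm in diameter, top at 94 mm, its foot (22 mm wide) at 46 to 53 mm; stands 90 mm in front (-x of the feeder) of the funnel's axis when the gate is shut, with 50 mm free between the post and the funnel; moves with the gate
- gate (a joint): how far the gate is pulled out, m: 0 shut, 0.040 at the mark, 0.055 end stop. A spring draws it shut: about 3 N when shut, 7 N at the mark, 8.5 N at the stop; it does not stay out by itself
- pointer (a point): the pointer rib, a dark 4 mm wide bar across the top of the gate plate, centre, 20 mm behind the handle's axis; moves with the gate
- mark (a point): midpoint between the two index marks, dark blocks 4 mm wide (x) and 7 mm high on the two guide rails, 110 mm in front of the funnel's axis; the pointer reaches it at a pull of 40 mm
- vial: bystander: upright screw vial, 23 mm wide, 59 mm high; origin at the underside
- dish: bystander: flat lidded petri dish, 62 mm wide, 16 mm high; origin at the underside
- dropper_bottle: bystander: upright dropper bottle, 31 mm wide, 91 mm high; origin at the underside
- ball: the large steel grinding ball itself; its origin is not its centre and turns as it rolls: use ball_center

How it is judged:
By the outcome, as a careful person would: the job done as asked, in the order asked, and still so for the second after the job is handed in, while the arm keeps its last pose, push and grip.
It also fails if it takes over 48 s, if anything falls off the work surface, if the arm or the gripper's body presses on something with over 40 N, if the wrist force passes 120 N, or if a joint passes its speed limit or range.

ROBOT

A 6-joint arm with a two-finger parallel gripper is mounted at the origin on a cart in front of the work surface, level with it; the furniture and walls round the work are solid. World frame = base frame: x ahead of the robot, y to its left, z up, the work surface at z = 0. Lengths are in m, angles in rad, forces in N, time in s.
With the tool pointing down it reaches from about 0.25 to 0.775 m from the base axis. Payload 4 kg.
Tool frame: the origin (TCP) lies between the finger pads, 19 mm behind the fingertips; this is the grasp point; z points along the fingers, y is the line along which they close (so a half turn about z gives the same grasp; the last joint's range is limited). The gripper opens to 85 mm and grips with 20 to 120 N. Pads are 22 mm wide; open, the fingers measure 114 mm over their backs; the gripper's body (76 mm by 85 mm) begins 54 mm behind the grasp point. The pads swing forward as they close: fully open they stand 13 mm farther back than shut.
Start: joints at [-1.242, 0.087, 1.371, -0, 1.684, -0.103], TCP at [0.23, -0.5, 0.25] pointing down, gripper open.
Joint ranges: [-3.1, 3.1], [-0.76, 2.03], [0.27, 2.55], [-1.08, 4.22], [0.17, 2.65], [-2.57, 2.57]. Speed limits (rad/s): [2.79, 2.79, 3.14, 3.14, 3.14, 3.14].

INTERFACE

Orientations are given as a unit quaternion [w, x, y, z].
In Python, from station import env, cams, finder gives the robot as it stands. The module is installed in compiled form; this text tells all that it offers.
- The arm moves only by the tool step_arm, never from a script. Its argument "deltas" is a list of rows, each an object of numbers: "tx", "ty", "tz": the shift along the tool's x, y, z in units of 25 mm (1.0 is 25 mm); "wx", "wy", "wz": the turn, a rotation vector about the tool's x, y, z in units of 5 degrees (1.0 is 5 degrees); "grip": the closure, from 0 (fully open) to 1 (shut). A call has 1 to 8 rows; each row is the pose to reach, as a shift and turn from the pose commanded when the call began, along the tool's axes at that moment; what a row does not reach only later rows make up. A row lasts 1/12 s, in which the tool goes at most 41.7 mm and 7.16 degrees, less where a joint would pass 70% of its speed; a pose out of reach is approached as far as the arm can. A call with a gripper value outside its range is refused whole. The fingers move at their own pace and stop on an object; "grip_force" is the grip in N (left out, the last holds). Time passes only in rows, so rows that repeat a pose let the fingers close. It gives the time, the measured TCP pose, the force, the opening and the grip force at its end, in the units of the state.
- env.state(): the state, without advancing time (a new reading comes with each control period).
- cams.read_camera(name): name is "scene" or "top" or "wrist"; returns a dict with "color" (420x560x3 uint8, red, green, blue), "fx", "fy", "cx", "cy" (pixels), "position" and "rotation" of the camera in the world. Camera axes: x right, y down, z forward; pixel columns grow to the right and rows downward; lengths in m; the calibration is good to about 2 mm. A picture is of the moment at which its call begins. There is no depth.
- env.job_done(): hands the job in; it is judged then, once.
Trained networks look in a picture, given as the dict that the camera call returned (one of the last four; its "shot" number tells which), for a name from the list of things; names that differ only in an ending like _2 or _b are one class to them, and where a whole thing is asked for, a point or a joint stands for the part that bears it (a point fixed in the world has none). Each returns a list of dicts, best first, with "p" (0 to 1); they miss things now and then, are a little off and sometimes report something else, mostly with a low value. They report only what shows in the picture. A call takes as long as a camera call.
- finder.spot_in(label, picture): "extent" ([left, top, right, bottom] in pixels, round what is visible of it).
- finder.tip_of(label, picture): "point" ([column, row] in pixels: a listed point, or the origin of a listed thing).
The state is a dict: "clock": time; "joint_positions": joint angles; "joint_vel": joint speeds; "joint_efforts": joint torques, N m; "position": TCP position; "ee_rot": TCP orientation; "wrist_force": force on the tool from outside, world axes, zero at the start; "moment": the same for the moment, N m; "width": finger opening in m; "gripper_force": force on a finger pad.
Only numpy, scipy, OpenCV 4.12 (cv2) and the standard library are available. Lean on these libraries where they do the work, as an engineer would, in place of code of your own. Each camera call takes 0.05 s, during which the arm holds its last target. There are 200 camera calls.

## Working session

There is one attempt and no reset: what is moved stays moved. The work goes in short steps, Python scripts to look and compute and a tool call to move; the robot and the scene stay as the last step left them, time stands still between calls to the robot, and variables do not carry over. Pictures are saved under pics/ and viewed, at most 10 in all, crops included, and the job is handed in when it is done.

Besides the shell and the picture viewer there is one more tool, called as name(argument=value, ...) on one line, values as JSON. step_arm: Moves the arm, as the interface text tells. Its arguments: {"type":"object","properties":{"deltas":{"type":"array"},"grip_force":{"type":"number"}},"required":["deltas"]}

```bash
mkdir -p pics; cat > h.py <<'E'
import numpy as np, cv2
from station import env, cams, finder
def ray(pic,uv):
    d=np.array([(uv[0]-pic['cx'])/pic['fx'],(uv[1]-pic['cy'])/pic['fy'],1.0])
    return np.array(pic['position']),np.array(pic['rotation']).reshape(3,3)@d
def onz(pic,uv,z):
    p,d=ray(pic,uv); return p+d*(z-p[2])/d[2]
def proj(pic,X):
    c=np.array(pic['rotation']).reshape(3,3).T@(np.array(X)-pic['position'])
    return np.array([pic['fx']*c[0]/c[2]+pic['cx'],pic['fy']*c[1]/c[2]+pic['cy']])
def tri(obs):
    A=np.zeros((3,3));b=np.zeros(3)
    for pic,uv in obs:
        p,d=ray(pic,uv);d=d/np.linalg.norm(d);M=np.eye(3)-np.outer(d,d);A+=M;b+=M@p
    return np.linalg.solve(A,b)
def save(pic,n): cv2.imwrite('pics/'+n,cv2.cvtColor(pic['color'],cv2.COLOR_RGB2BGR))
E
cat > a.py <<'E'
from h import *
np.set_printoptions(precision=4,suppress=True)
P={n:cams.read_camera(n) for n in ('scene','top')}
Z=dict(ball_center=.02,small_1_center=.013,tray=0,feeder=0,funnel_mouth=.092,handle=.078,pointer=.048,mark=.05,vial=0,dish=0,dropper_bottle=0)
save(P['scene'],'s0.png');save(P['top'],'t0.png')
for l,z in Z.items():
    for n in P:
        for r in finder.tip_of(l,P[n])[:3 if 'small' in l else 2]:
            print(l,n,round(r['p'],2),np.round(r['point'],1),onz(P[n],r['point'],z))
s=env.state();print(s['clock'],s['position'],s['ee_rot'],P['top']['position'],P['scene']['position'])
E
python3 a.py; python3 -c "
import cv2,numpy as np
cv2.imwrite('pics/j.png',np.hstack([cv2.imread('pics/s0.png'),cv2.imread('pics/t0.png')])[:, :][::1] if 0 else cv2.imread('pics/t0.png'))"
```

```text
Traceback (most recent call last):
  File "a.py", line 9, in <module>
    print(l,n,round(r['p'],2),np.round(r['point'],1),onz(P[n],r['point'],z))
                                                     ~~~^^^^^^^^^^^^^^^^^^^
  File "h.py", line 7, in onz
    p,d=ray(pic,uv); return p+d*(z-p[2])/d[2]
        ~~~^^^^^^^^
  File "h.py", line 5, in ray
    return np.array(pic['position']),np.array(pic['rotation']).reshape(3,3)@d
                                     ~~~~~~~~~~~~~~~~~~~~~~~~~~~~~~~~~^^^^^
ValueError: cannot reshape array of size 4 into shape (3,3)
```

View pics/t0.png

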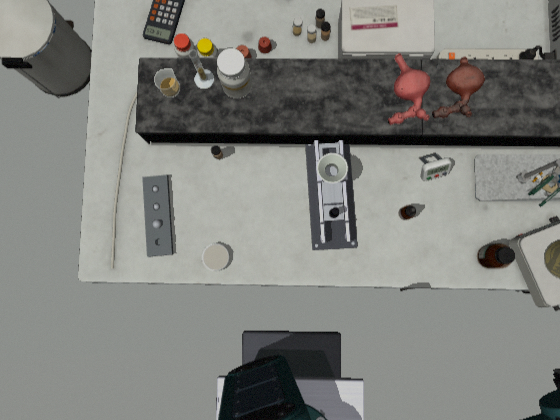

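View pics/s0.png

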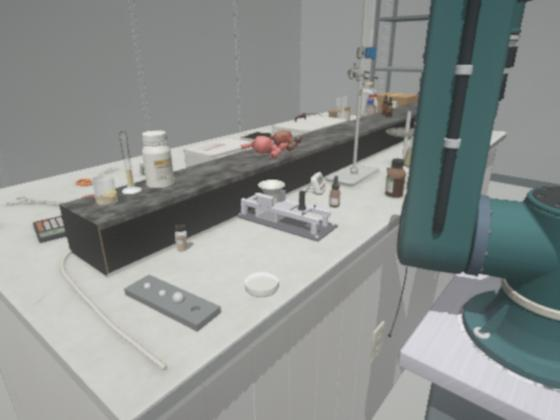

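The top view shows the tray at the left: small balls at about (156,189) and (155,207), the large ball at (158,224), an empty pocket at (158,242). The funnel is at (332,168), the handle at (334,212), the dish at (216,256), the vial at (217,152) and the dropper bottle at (408,211). The camera rotation comes as a quaternion, so I'll fix the helper.

```bash
sed -i "s/np.array(pic\['rotation'\]).reshape(3,3)/R(pic)/; 2a from scipy.spatial.transform import Rotation\ndef R(pic): q=pic['rotation']; return Rotation.from_quat([q[1],q[2],q[3],q[0]]).as_matrix()" h.py; python3 a.py
```

```text
ball_center scene 0.69 [177.1 301.2] [0.4732 0.3061 0.02  ]
ball_center top 0.38 [157.6 222.1] [0.4834 0.2994 0.02  ]
small_1_center scene 0.61 [161.4 291.6] [0.5261 0.301  0.013 ]
small_1_center scene 0.31 [270.3 184.7] [ 0.7434 -0.2527  0.013 ]
small_1_center top 0.61 [156.4 204.3] [0.5241 0.3057 0.013 ]
tray scene 0.76 [169.4 300.6] [0.5091 0.2981 0.    ]
tray top 0.75 [157.6 218.6] [0.4933 0.3048 0.    ]
feeder scene 0.82 [272.4 216.4] [ 0.6012 -0.0933  0.    ]
feeder top 0.69 [334.3 178.8] [ 0.5893 -0.0926  0.    ]
funnel_mouth scene 0.56 [270.4 185.2] [ 0.5942 -0.0789  0.092 ]
funnel_mouth top 0.9 [329.1 169.1] [ 0.593 -0.075  0.092]
handle scene 0.88 [302.3 195.9] [ 0.5095 -0.0975  0.078 ]
handle top 0.57 [338.9 210.7] [ 0.5074 -0.0969  0.078 ]
pointer scene 0.88 [294.2 203.9] [ 0.5381 -0.1036  0.048 ]
pointer scene 0.24 [170.5 301.1] [0.4478 0.3342 0.048 ]
pointer top 0.95 [336.4 203.9] [ 0.5258 -0.0939  0.048 ]
mark scene 0.61 [311.8 211.4] [ 0.4743 -0.088   0.05  ]
mark scene 0.59 [298.2 204.1] [ 0.5266 -0.1048  0.05  ]
mark top 0.69 [335.5 223.1] [ 0.484 -0.092  0.05 ]
vial top 0.5 [335.1 220.3] [ 0.4952 -0.0948  0.    ]
dish scene 0.96 [259.5 287.8] [0.4118 0.1691 0.    ]
dish top 0.61 [212.6 260.4] [0.4014 0.1772 0.    ]
dish top 0.37 [155.  189.3] [0.5602 0.3137 0.    ]
dropper_bottle scene 0.71 [333.5 204.3] [ 0.5205 -0.2638  0.    ]
dropper_bottle scene 0.33 [293.4 205.7] [ 0.6024 -0.1859  0.    ]
dropper_bottle top 0.7 [405.8 213.6] [ 0.5125 -0.252   0.    ]
dropper_bottle top 0.47 [157.1 223.3] [0.4826 0.3055 0.    ]
1.35 [ 0.2302 -0.4995  0.2501] [0.0001 0.9768 0.2142 0.    ] [ 0.3679 -0.0039  1.2182] [0.004  0.61   0.4114]
```

step_arm(deltas=[{"tx": 1.6,"ty": -1.2,"wz": 0.7,"grip": 0},{"tx": 3.2,"ty": -2.4,"wz": 1.4,"grip": 0},{"tx": 4.8,"ty": -3.5,"wz": 2.1,"grip": 0},{"tx": 6.0,"ty": -4.4,"wz": 2.8,"grip": 0},{"tx": 7.2,"ty": -5.3,"wz": 3.5,"grip": 0},{"tx": 8.4,"ty": -6.2,"wz": 4.2,"grip": 0},{"tx": 9.6,"ty": -7.1,"wz": 4.9,"grip": 0},{"tx": 10.8,"ty": -8.0,"wz": 4.9,"grip": 0}])

```text
validation failed for argument at $.de...
```

```bash
cat > st.py <<'E'
from h import *
s=env.state();r=Rotation.from_quat(np.roll(s['ee_rot'],-1)).as_matrix()
print(round(s['clock'],2),np.round(s['position'],4),'yaw',np.degrees(np.arctan2(r[1,0],r[0,0])).round(2),'tz',np.round(r[:,2],3),'w',round(s['width'],4),'gf',s['gripper_force'],'F',np.round(s['wrist_force'],1))
E
python3 st.py
```

```text
1.35 [ 0.2302 -0.4995  0.2501] yaw 24.74 tz [ 0. -0. -1.] w 0.0854 gf 0.0 F [0.1 0.  0.7]
```

step_arm(deltas=[{"tx": 1.2,"ty": -0.9,"tz": 0.0,"wx": 0.0,"wy": 0.0,"wz": 0.7,"grip": 0.0}])

```text
clock: 1.43
position: [0.2458, -0.47, 0.2489]
ee_rot: [0.001, 0.983, 0.181, -0.001]
wrist_force: [1.3, 0.2, -0.2]
width: 0.0855
gripper_force: 0.0
```

step_arm(deltas=[{"tx": 1.2,"ty": -1.0,"tz": 0.0,"wx": 0.0,"wy": 0.0,"wz": 0.6,"grip": 0.0},{"tx": 2.4,"ty": -2.0,"tz": 0.0,"wx": 0.0,"wy": 0.0,"wz": 1.2,"grip": 0.0},{"tx": 3.6,"ty": -3.0,"tz": 0.0,"wx": 0.0,"wy": 0.0,"wz": 1.8,"grip": 0.0},{"tx": 4.8,"ty": -4.0,"tz": 0.0,"wx": 0.0,"wy": 0.0,"wz": 2.4,"grip": 0.0},{"tx": 6.0,"ty": -5.0,"tz": 0.0,"wx": 0.0,"wy": 0.0,"wz": 3.0,"grip": 0.0},{"tx": 7.2,"ty": -6.0,"tz": 0.0,"wx": 0.0,"wy": 0.0,"wz": 3.6,"grip": 0.0},{"tx": 8.4,"ty": -7.0,"tz": 0.0,"wx": 0.0,"wy": 0.0,"wz": 4.2,"grip": 0.0},{"tx": 9.6,"ty": -8.0,"tz": 0.0,"wx": 0.0,"wy": 0.0,"wz": 4.2,"grip": 0.0}])

```text
clock: 2.1
position: [0.3997, -0.1914, 0.2504]
ee_rot: [0.0, 1.0, 0.001, 0.0]
wrist_force: [1.0, -0.5, -0.0]
width: 0.0853
gripper_force: 0.0
```

```bash
cat > w.py <<'E'
import sys
from h import *
np.set_printoptions(precision=4,suppress=True)
Z=dict(ball_center=.02,small_1_center=.013,tray=0,feeder=0,funnel_mouth=.092,handle=.078,pointer=.048,mark=.05)
pic=cams.read_camera('wrist');save(pic,sys.argv[1]+'.png')
print(pic['position'],proj(pic,[*env.state()['position'][:2],0.02]))
for l in sys.argv[2:]:
    for r in finder.tip_of(l,pic)[:3 if 'small' in l else 2]: print(l,round(r['p'],2),np.round(r['point'],1),onz(pic,r['point'],Z[l]))
E
python3 w.py w1 handle funnel_mouth pointer mark feeder; python3 st.py
```

```text
[ 0.4681 -0.1908  0.3746] [274.8011 188.126 ]
handle 0.8 [175.   91.9] [ 0.5061 -0.0914  0.078 ]
pointer 0.8 [181.2  72.3] [ 0.5287 -0.0896  0.048 ]
mark 0.84 [183.7 117.4] [ 0.4845 -0.0889  0.05  ]
feeder 0.88 [182.9  17.1] [ 0.5946 -0.0818  0.    ]
2.4 [ 0.3989 -0.1939  0.25  ] yaw 0.19 tz [-0.    -0.001 -1.   ] w 0.0854 gf 0.0 F [ 0.7  0.1 -0.1]
```

View pics/w1.png

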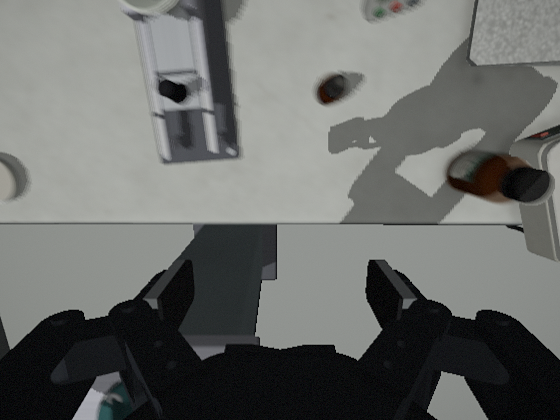

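step_arm(deltas=[{"tx": 0.0,"ty": -1.6,"tz": 0.0,"wx": 0.0,"wy": 0.0,"wz": 0.0,"grip": 0.6},{"tx": 0.0,"ty": -3.2,"tz": 0.0,"wx": 0.0,"wy": 0.0,"wz": 0.0,"grip": 0.6},{"tx": 0.0,"ty": -4.8,"tz": 0.0,"wx": 0.0,"wy": 0.0,"wz": 0.0,"grip": 0.6},{"tx": 0.0,"ty": -6.4,"tz": 0.0,"wx": 0.0,"wy": 0.0,"wz": 0.0,"grip": 0.6},{"tx": 0.0,"ty": -8.0,"tz": 0.0,"wx": 0.0,"wy": 0.0,"wz": 0.0,"grip": 0.6},{"tx": 0.0,"ty": -9.6,"tz": 0.0,"wx": 0.0,"wy": 0.0,"wz": 0.0,"grip": 0.6},{"tx": 0.0,"ty": -11.2,"tz": 0.0,"wx": 0.0,"wy": 0.0,"wz": 0.0,"grip": 0.6},{"tx": 0.0,"ty": -12.8,"tz": 0.0,"wx": 0.0,"wy": 0.0,"wz": 0.0,"grip": 0.6}])

```text
clock: 3.07
position: [0.3981, 0.127, 0.2502]
ee_rot: [0.0, 1.0, 0.0, 0.0]
wrist_force: [0.4, 0.2, -1.4]
width: 0.0342
gripper_force: 0.0
```

step_arm(deltas=[{"tx": 0.0,"ty": -1.6,"tz": 0.0,"wx": 0.0,"wy": 0.0,"wz": 0.0,"grip": 0.6},{"tx": 0.0,"ty": -3.2,"tz": 0.6,"wx": 0.0,"wy": 0.0,"wz": 0.0,"grip": 0.6},{"tx": 0.0,"ty": -4.8,"tz": 1.2,"wx": 0.0,"wy": 0.0,"wz": 0.0,"grip": 0.6},{"tx": 0.0,"ty": -6.2,"tz": 1.8,"wx": 0.0,"wy": 0.0,"wz": 0.0,"grip": 0.6},{"tx": 0.0,"ty": -7.0,"tz": 2.4,"wx": 0.0,"wy": 0.0,"wz": 0.0,"grip": 0.6},{"tx": 0.0,"ty": -7.0,"tz": 2.4,"wx": 0.0,"wy": 0.0,"wz": 0.0,"grip": 0.6}])

```text
clock: 3.57
position: [0.3962, 0.3029, 0.1857]
ee_rot: [0.001, 1.0, 0.003, -0.003]
wrist_force: [-0.9, -1.1, -1.1]
width: 0.0342
gripper_force: 0.0
```

```bash
python3 w.py w2 ball_center small_1_center tray; python3 st.py
```

```text
[0.4655 0.3039 0.3094] [281.2308 200.6233]
small_1_center 0.48 [275.7  69.7] [0.5205 0.3071 0.013 ]
tray 0.79 [279.9  94.4] [0.5006 0.303  0.    ]
3.77 [0.3983 0.3004 0.1907] yaw 0.09 tz [ 0.001 -0.    -1.   ] w 0.0341 gf 0.0 F [ 0.4 -0.5 -0.1]
```

View pics/w2.png

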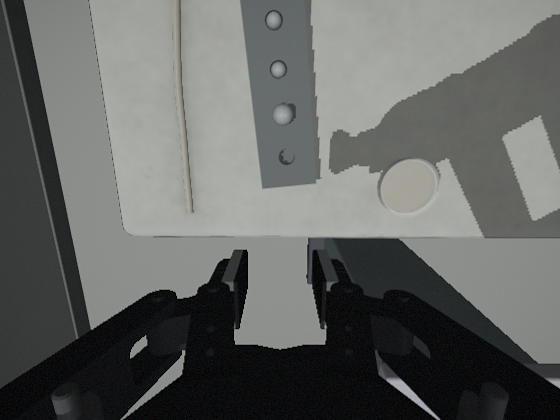

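The wrist view shows the large ball at about (284,114), small balls at (278,69) and (274,20), and the empty pocket at (287,157). The row is turned a few degrees from world x.

```bash
cat > b.py <<'E'
from h import *
pic=cams.read_camera('wrist')
g=cv2.GaussianBlur(cv2.cvtColor(pic['color'],cv2.COLOR_RGB2GRAY),(3,3),0)
c=cv2.HoughCircles(g[:180,235:325],cv2.HOUGH_GRADIENT_ALT,1,20,param1=80,param2=.6,minRadius=5,maxRadius=20)
for x,y,r in ([] if c is None else c[0]):
    uv=(x+235,y); print(np.round([*uv,r],1),onz(pic,uv,.02 if r>9.3 else .013).round(4))
for uv,z in [((284,114),.02),((278,69),.013),((274,20),.013),((287,157),.014)]: print(uv,onz(pic,uv,z).round(4))
tr=cv2.inRange(cv2.cvtColor(pic['color'],cv2.COLOR_RGB2HSV),(95,20,60),(125,90,160)); 
cv2.imwrite('pics/c.png',cv2.resize(cv2.cvtColor(pic['color'],cv2.COLOR_RGB2BGR)[0:200,220:340],None,fx=3,fy=3,interpolation=cv2.INTER_CUBIC))
E
python3 b.py
```

```text
[270.   26.    8.7] [0.5617 0.3096 0.013 ]
[274.   75.    8.1] [0.5205 0.3061 0.013 ]
[278.  118.    9.9] [0.4812 0.3024 0.02  ]
[283.  160.    7.9] [0.4404 0.2973 0.013 ]
(284, 114) [0.4848 0.2966 0.02  ]
(278, 69) [0.5258 0.3023 0.013 ]
(274, 20) [0.5665 0.3059 0.013 ]
(287, 157) [0.4435 0.2932 0.014 ]
```

View pics/c.png

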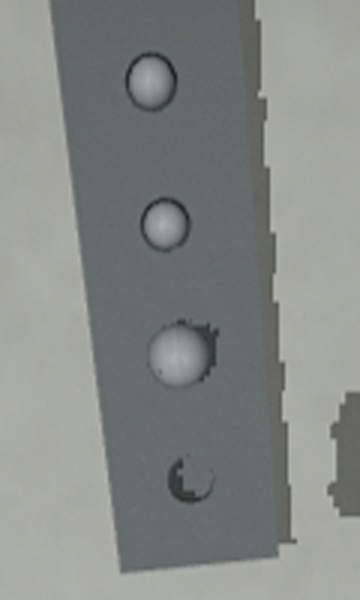

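step_arm(deltas=[{"tx": 1.2,"ty": 0.0,"tz": 0.8,"wx": 0.0,"wy": 0.0,"wz": -0.5,"grip": 0.6},{"tx": 2.4,"ty": 0.0,"tz": 1.6,"wx": 0.0,"wy": 0.0,"wz": -1.1,"grip": 0.6},{"tx": 3.32,"ty": -0.04,"tz": 2.6,"wx": 0.0,"wy": 0.0,"wz": -1.1,"grip": 0.6},{"tx": 3.32,"ty": -0.04,"tz": 3.8,"wx": 0.0,"wy": 0.0,"wz": -1.1,"grip": 0.6},{"tx": 3.32,"ty": -0.04,"tz": 4.6,"wx": 0.0,"wy": 0.0,"wz": -1.1,"grip": 0.6},{"tx": 3.32,"ty": -0.04,"tz": 4.6,"wx": 0.0,"wy": 0.0,"wz": -1.1,"grip": 0.6},{"tx": 3.32,"ty": -0.04,"tz": 4.6,"wx": 0.0,"wy": 0.0,"wz": -1.1,"grip": 0.6}])

```text
clock: 4.4
position: [0.4803, 0.3017, 0.0749]
ee_rot: [0.0, 0.999, 0.049, -0.001]
wrist_force: [0.2, -0.6, 0.6]
width: 0.0345
gripper_force: 0.0
```

```bash
python3 w.py w3 ball_center small_1_center; python3 st.py
```

```text
[0.5487 0.3088 0.199 ] [279.036  239.4808]
small_1_center 0.77 [280.4 177.4] [0.5211 0.3055 0.013 ]
4.55 [0.4818 0.3035 0.0781] yaw 5.7 tz [ 0.005  0.002 -1.   ] w 0.0339 gf 0.0 F [ 0.8 -0.6  1. ]
```

View pics/w3.png

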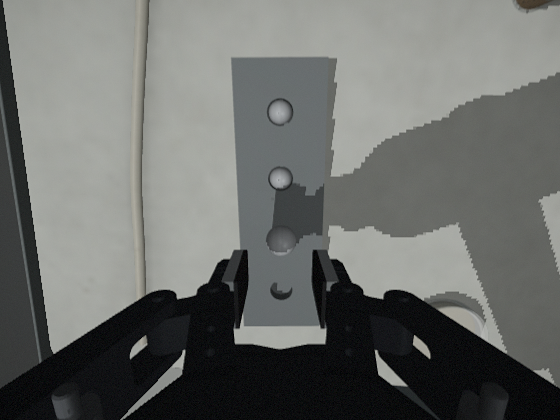

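The ball is at (281,239), centred between the fingers and aligned; the tray axis matches the tool.

step_arm(deltas=[{"tx": 0.0,"ty": 0.0,"tz": 0.8,"wx": 0.0,"wy": 0.0,"wz": 0.0,"grip": 0.6},{"tx": 0.0,"ty": 0.0,"tz": 1.3,"wx": 0.0,"wy": 0.0,"wz": 0.0,"grip": 0.6},{"tx": 0.0,"ty": 0.0,"tz": 1.5,"wx": 0.0,"wy": 0.0,"wz": 0.0,"grip": 0.6},{"tx": 0.0,"ty": 0.0,"tz": 1.6,"wx": 0.0,"wy": 0.0,"wz": 0.0,"grip": 0.6},{"tx": 0.0,"ty": 0.0,"tz": 1.6,"wx": 0.0,"wy": 0.0,"wz": 0.0,"grip": 0.6}])

```text
clock: 4.97
position: [0.4799, 0.3031, 0.0348]
ee_rot: [0.0, 0.999, 0.05, -0.0]
wrist_force: [0.1, -0.6, -0.2]
width: 0.0339
gripper_force: 0.0
```

```bash
python3 st.py
```

```text
4.97 [0.4799 0.3031 0.0348] yaw 5.75 tz [-0.001 -0.    -1.   ] w 0.0339 gf 0.0 F [ 0.1 -0.6 -0.2]
```

Close on the ball; no contact with the tray so far.

step_arm(deltas=[{"tx": 0.0,"ty": 0.0,"tz": 0.0,"wx": 0.0,"wy": 0.0,"wz": 0.0,"grip": 1.0},{"tx": 0.0,"ty": 0.0,"tz": 0.0,"wx": 0.0,"wy": 0.0,"wz": 0.0,"grip": 1.0},{"tx": 0.0,"ty": 0.0,"tz": 0.0,"wx": 0.0,"wy": 0.0,"wz": 0.0,"grip": 1.0},{"tx": 0.0,"ty": 0.0,"tz": 0.0,"wx": 0.0,"wy": 0.0,"wz": 0.0,"grip": 1.0}], grip_force=40)

```text
clock: 5.3
position: [0.4808, 0.3019, 0.0361]
ee_rot: [0.001, 0.999, 0.05, 0.001]
wrist_force: [-0.6, -6.3, 2.3]
width: 0.0169
gripper_force: 39.0
```

```bash
python3 - <<'E'
from h import *
p=cams.read_camera('wrist')
cv2.imwrite('pics/c2.png',cv2.resize(cv2.cvtColor(p['color'],cv2.COLOR_RGB2BGR)[150:350,180:380],None,fx=3,fy=3,interpolation=cv2.INTER_CUBIC))
E
python3 st.py
```

```text
5.35 [0.4809 0.3019 0.0361] yaw 5.74 tz [ 0.001 -0.003 -1.   ] w 0.0169 gf 38.9832079410553 F [-0.7 -6.2  2.5]
```

View pics/c2.png

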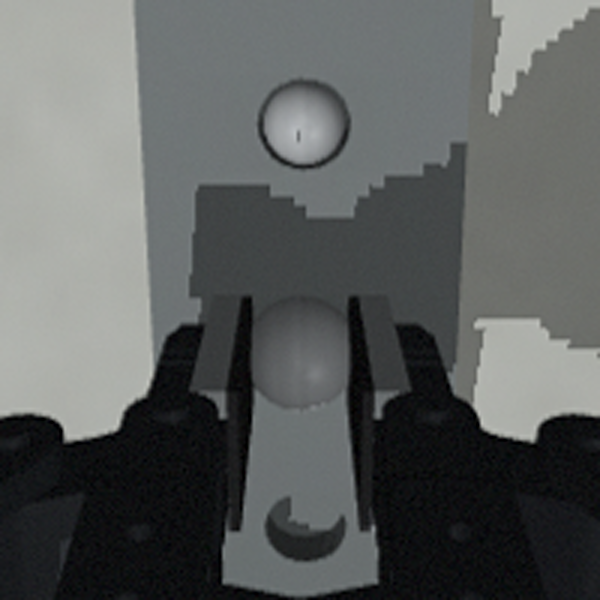

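The ball sits between the pads. Lift gently and check the opening.

step_arm(deltas=[{"tx": 0.0,"ty": 0.0,"tz": -0.2,"wx": 0.0,"wy": 0.0,"wz": 0.0,"grip": 1.0},{"tx": 0.0,"ty": 0.0,"tz": -0.4,"wx": 0.0,"wy": 0.0,"wz": 0.0,"grip": 1.0},{"tx": 0.0,"ty": 0.0,"tz": -0.4,"wx": 0.0,"wy": 0.0,"wz": 0.0,"grip": 1.0}])

```text
clock: 5.6
position: [0.4813, 0.3041, 0.047]
ee_rot: [-0.001, 0.999, 0.05, 0.002]
wrist_force: [-0.4, 0.2, -0.7]
width: 0.0172
gripper_force: 39.0
```

```bash
python3 - <<'E'
from h import *
p=cams.read_camera('wrist')
cv2.imwrite('pics/c3.png',cv2.resize(cv2.cvtColor(p['color'],cv2.COLOR_RGB2BGR)[150:350,180:380],None,fx=3,fy=3,interpolation=cv2.INTER_CUBIC))
E
python3 st.py
```

```text
5.65 [0.481  0.3039 0.0464] yaw 5.75 tz [ 0.002  0.002 -1.   ] w 0.0169 gf 39.039684534072876 F [-0.7 -0.3 -0.3]
```

View pics/c3.png

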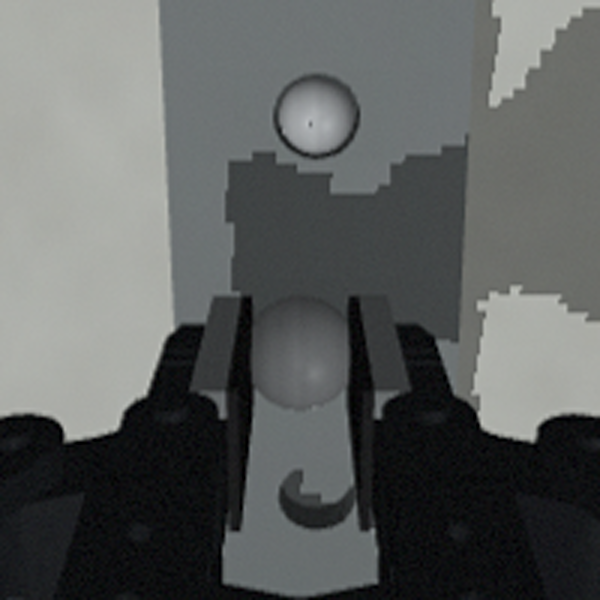

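The ball kept its place between the pads (280,267) while the tray receded, so it is held. Now up and over to the feeder.

step_arm(deltas=[{"tx": 0.0,"ty": 0.0,"tz": -1.2,"wx": 0.0,"wy": 0.0,"wz": 0.0,"grip": 1.0},{"tx": 0.0,"ty": 0.3,"tz": -2.6,"wx": 0.0,"wy": 0.0,"wz": 0.0,"grip": 1.0},{"tx": 0.0,"ty": 1.2,"tz": -4.0,"wx": 0.0,"wy": 0.0,"wz": 0.0,"grip": 1.0},{"tx": 0.0,"ty": 2.6,"tz": -4.6,"wx": 0.0,"wy": 0.0,"wz": 0.0,"grip": 1.0},{"tx": 0.0,"ty": 4.2,"tz": -4.6,"wx": 0.0,"wy": 0.0,"wz": 0.0,"grip": 1.0},{"tx": 0.0,"ty": 5.8,"tz": -4.6,"wx": 0.0,"wy": 0.0,"wz": 0.0,"grip": 1.0},{"tx": 0.0,"ty": 7.4,"tz": -4.6,"wx": 0.0,"wy": 0.0,"wz": 0.0,"grip": 1.0},{"tx": 0.0,"ty": 9.0,"tz": -4.6,"wx": 0.0,"wy": 0.0,"wz": 0.0,"grip": 1.0}])

```text
clock: 6.32
position: [0.5026, 0.078, 0.1605]
ee_rot: [-0.0, 0.999, 0.051, 0.001]
wrist_force: [0.8, -0.3, 1.0]
width: 0.0167
gripper_force: 39.1
```

step_arm(deltas=[{"tx": 0.0,"ty": 1.5,"tz": 0.0,"wx": 0.0,"wy": 0.0,"wz": 0.0,"grip": 1.0},{"tx": -0.2,"ty": 3.0,"tz": 0.0,"wx": 0.0,"wy": 0.0,"wz": 0.0,"grip": 1.0},{"tx": -0.5,"ty": 4.5,"tz": 0.0,"wx": 0.0,"wy": 0.0,"wz": 0.0,"grip": 1.0},{"tx": -0.8,"ty": 5.7,"tz": 0.0,"wx": 0.0,"wy": 0.0,"wz": 0.0,"grip": 1.0},{"tx": -0.8,"ty": 6.5,"tz": 0.0,"wx": 0.0,"wy": 0.0,"wz": 0.0,"grip": 1.0},{"tx": -0.8,"ty": 6.5,"tz": 0.0,"wx": 0.0,"wy": 0.0,"wz": 0.0,"grip": 1.0},{"tx": -0.8,"ty": 6.5,"tz": 0.0,"wx": 0.0,"wy": 0.0,"wz": 0.0,"grip": 1.0}])

```text
clock: 6.9
position: [0.4991, -0.085, 0.16]
ee_rot: [-0.0, 0.999, 0.049, 0.0]
wrist_force: [0.1, 0.9, 0.4]
width: 0.0168
gripper_force: 39.2
```

```bash
cat >> w.py <<'E'
sp=env.state()['position']
print('ball rel',onz(pic,(280,267),sp[2]-.015)-sp)
E
python3 w.py w4 funnel_mouth handle pointer mark feeder; python3 st.py
```

```text
[ 0.5672 -0.0781  0.2842] [279.2334 208.5781]
funnel_mouth 0.77 [290.9  82.3] [ 0.5977 -0.0819  0.092 ]
handle 0.91 [287.9 216.2] [ 0.5088 -0.0897  0.078 ]
pointer 0.62 [290.  182.6] [ 0.5291 -0.0902  0.048 ]
pointer 0.55 [286.4 102.2] [ 0.5904 -0.0809  0.048 ]
mark 0.66 [286.4 230.5] [ 0.4882 -0.0914  0.05  ]
feeder 0.66 [288.1 103.8] [ 0.5939 -0.0831  0.    ]
ball rel [ 0.0006 -0.0015 -0.015 ]
7.2 [ 0.4991 -0.0832  0.16  ] yaw 5.85 tz [ 0.  0. -1.] w 0.0168 gf 39.150150418281555 F [-0.3  0.3  0.3]
```

View pics/w4.png

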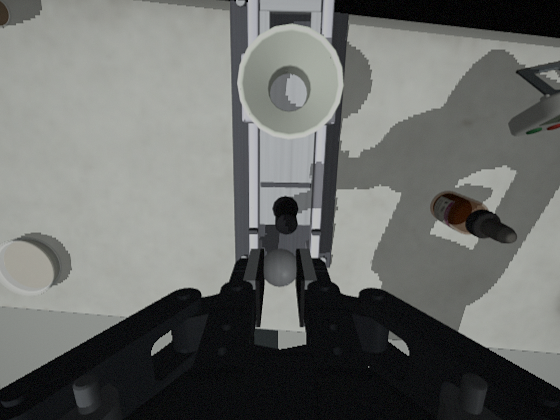

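The funnel mouth is at (291,82), the handle at (286,212), the pointer rib at (286,184), and the marks at (253,231) and (316,231). The feeder axis agrees with the tool's x.

step_arm(deltas=[{"tx": 1.4,"ty": 0.1,"tz": 0.0,"wx": 0.0,"wy": 0.0,"wz": 0.0,"grip": 1.0},{"tx": 2.8,"ty": 0.2,"tz": 0.0,"wx": 0.0,"wy": 0.0,"wz": 0.0,"grip": 1.0},{"tx": 3.9,"ty": 0.26,"tz": 0.2,"wx": 0.0,"wy": 0.0,"wz": 0.0,"grip": 1.0},{"tx": 3.9,"ty": 0.26,"tz": 1.0,"wx": 0.0,"wy": 0.0,"wz": 0.0,"grip": 1.0},{"tx": 3.9,"ty": 0.26,"tz": 1.6,"wx": 0.0,"wy": 0.0,"wz": 0.0,"grip": 1.0},{"tx": 3.9,"ty": 0.26,"tz": 1.7,"wx": 0.0,"wy": 0.0,"wz": 0.0,"grip": 1.0},{"tx": 3.9,"ty": 0.26,"tz": 1.7,"wx": 0.0,"wy": 0.0,"wz": 0.0,"grip": 1.0},{"tx": 3.9,"ty": 0.26,"tz": 1.7,"wx": 0.0,"wy": 0.0,"wz": 0.0,"grip": 1.0}])

```text
clock: 7.87
position: [0.5968, -0.0807, 0.1181]
ee_rot: [0.0, 0.999, 0.05, 0.0]
wrist_force: [-0.1, -0.1, -0.3]
width: 0.0168
gripper_force: 39.1
```

```bash
python3 - <<'E'
from h import *
p=cams.read_camera('wrist'); s=env.state()['position']
for r in finder.tip_of('funnel_mouth',p)[:2]+finder.spot_in('funnel_mouth',p)[:1]: print(r, onz(p,r['point'],.092) if 'point' in r else '')
print(proj(p,[.5975,-.082,.092]),onz(p,(280,267),s[2]-.015))
E
python3 st.py
```

```text
{'point': [285.3, 260.5], 'p': 0.74} [ 0.59644054 -0.08351797  0.092     ]
{'extent': [221.2, 129.2, 348.4, 348.9], 'p': 0.71} 
[282.81544873 258.53171542] [ 0.59792209 -0.08034685  0.10391882]
8.02 [ 0.5974 -0.0812  0.1193] yaw 5.75 tz [ 0.003 -0.001 -1.   ] w 0.0171 gf 39.14686381816864 F [ 0.5 -1.   0.6]
```

step_arm(deltas=[{"tx": 0.0,"ty": 0.08,"tz": 0.0,"wx": 0.0,"wy": 0.0,"wz": 0.0,"grip": 1.0},{"tx": 0.0,"ty": 0.08,"tz": 0.0,"wx": 0.0,"wy": 0.0,"wz": 0.0,"grip": 0.6},{"tx": 0.0,"ty": 0.08,"tz": 0.0,"wx": 0.0,"wy": 0.0,"wz": 0.0,"grip": 0.6},{"tx": 0.0,"ty": 0.08,"tz": 0.0,"wx": 0.0,"wy": 0.0,"wz": 0.0,"grip": 0.6},{"tx": 0.0,"ty": 0.08,"tz": 0.0,"wx": 0.0,"wy": 0.0,"wz": 0.0,"grip": 0.6},{"tx": 0.0,"ty": 0.08,"tz": -1.0,"wx": 0.0,"wy": 0.0,"wz": 0.0,"grip": 0.6},{"tx": -1.4,"ty": 0.08,"tz": -1.6,"wx": 0.0,"wy": 0.0,"wz": 0.0,"grip": 0.6},{"tx": -2.8,"ty": 0.08,"tz": -1.6,"wx": 0.0,"wy": 0.0,"wz": 0.0,"grip": 0.6}])

```text
clock: 8.68
position: [0.5293, -0.0907, 0.1608]
ee_rot: [0.001, 0.999, 0.051, 0.003]
wrist_force: [-0.8, -0.2, 0.8]
width: 0.0344
gripper_force: 0.0
```

step_arm(deltas=[{"tx": -0.7,"ty": 0.0,"tz": 0.0,"wx": 0.0,"wy": 0.0,"wz": 0.0,"grip": 0.5},{"tx": -0.7,"ty": 0.0,"tz": 0.0,"wx": 0.0,"wy": 0.0,"wz": 0.0,"grip": 0.5},{"tx": -0.7,"ty": 0.0,"tz": 0.0,"wx": 0.0,"wy": 0.0,"wz": 0.0,"grip": 0.5}])

```text
clock: 8.93
position: [0.5096, -0.0919, 0.1579]
ee_rot: [0.0, 0.999, 0.05, 0.001]
wrist_force: [0.3, -0.6, 1.3]
width: 0.0426
gripper_force: 0.0
```

```bash
python3 w.py w5 ball_center funnel_mouth handle pointer mark; python3 st.py
python3 - <<'E'
import cv2
im=cv2.imread('pics/w5.png')
cv2.imwrite('pics/c5.png',cv2.resize(im[0:300,190:390],None,fx=2,fy=2,interpolation=cv2.INTER_CUBIC))
E
```

```text
[ 0.5776 -0.0848  0.2822] [280.0996 208.6571]
ball_center 0.63 [280.3 105.2] [ 0.6008 -0.0832  0.02  ]
funnel_mouth 0.71 [280.2  98.2] [ 0.5984 -0.0832  0.092 ]
handle 0.66 [275.9 228.8] [ 0.5095 -0.0888  0.078 ]
pointer 0.59 [277.2 195. ] [ 0.5288 -0.0877  0.048 ]
mark 0.6 [276.9 113. ] [ 0.5923 -0.0813  0.05  ]
ball rel [-0.0006  0.0001 -0.015 ]
9.23 [ 0.5105 -0.0918  0.1572] yaw 5.77 tz [-0.  0. -1.] w 0.0429 gf 0.0 F [-0.4  0.1 -1.4]
```

View pics/c5.png

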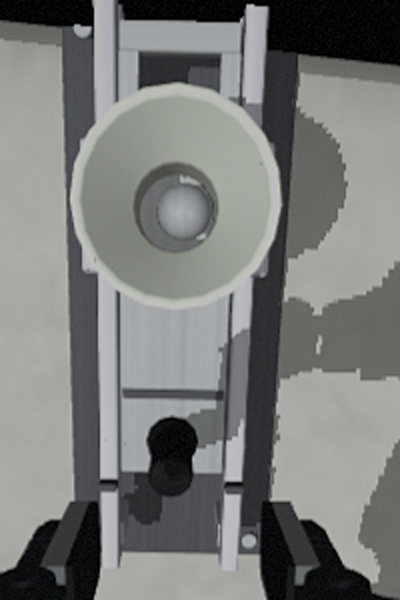

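The ball lies in the funnel on the shut gate, at crop (185,210); the pointer rib is at crop (172,393) and the marks at crop row 485. Next I'll grasp the handle.

step_arm(deltas=[{"tx": 0.0,"ty": -0.07,"tz": 0.6,"wx": 0.0,"wy": 0.0,"wz": 0.0,"grip": 0.65},{"tx": 0.0,"ty": -0.07,"tz": 1.4,"wx": 0.0,"wy": 0.0,"wz": 0.0,"grip": 0.65},{"tx": 0.0,"ty": -0.07,"tz": 2.0,"wx": 0.0,"wy": 0.0,"wz": 0.0,"grip": 0.65},{"tx": 0.0,"ty": -0.07,"tz": 2.5,"wx": 0.0,"wy": 0.0,"wz": 0.0,"grip": 0.65},{"tx": 0.0,"ty": -0.07,"tz": 2.8,"wx": 0.0,"wy": 0.0,"wz": 0.0,"grip": 0.65},{"tx": 0.0,"ty": -0.07,"tz": 3.0,"wx": 0.0,"wy": 0.0,"wz": 0.0,"grip": 0.65},{"tx": 0.0,"ty": -0.07,"tz": 3.0,"wx": 0.0,"wy": 0.0,"wz": 0.0,"grip": 0.65}])

```text
clock: 9.82
position: [0.5093, -0.0899, 0.0813]
ee_rot: [-0.0, 0.999, 0.05, -0.001]
wrist_force: [-0.1, -0.2, 0.4]
width: 0.0299
gripper_force: 0.0
```

step_arm(deltas=[{"tx": 0.0,"ty": 0.0,"tz": 0.0,"wx": 0.0,"wy": 0.0,"wz": 0.0,"grip": 1.0},{"tx": 0.0,"ty": 0.0,"tz": 0.0,"wx": 0.0,"wy": 0.0,"wz": 0.0,"grip": 1.0},{"tx": 0.0,"ty": 0.0,"tz": 0.0,"wx": 0.0,"wy": 0.0,"wz": 0.0,"grip": 1.0},{"tx": 0.0,"ty": 0.0,"tz": 0.0,"wx": 0.0,"wy": 0.0,"wz": 0.0,"grip": 1.0}], grip_force=70)

```text
clock: 10.15
position: [0.5099, -0.0887, 0.0831]
ee_rot: [-0.001, 0.999, 0.05, 0.0]
wrist_force: [-1.0, 4.9, -1.3]
width: 0.0139
gripper_force: 68.4
```

```bash
python3 w.py w6 handle pointer mark; python3 st.py
```

```text
[ 0.578  -0.0818  0.2074] [280.4795 236.7985]
handle 0.82 [279.2 280.8] [ 0.5079 -0.0882  0.078 ]
pointer 0.65 [280.3 225.2] [ 0.5271 -0.0868  0.048 ]
ball rel [ 0.0007  0.0003 -0.015 ]
10.35 [ 0.5099 -0.0887  0.0831] yaw 5.76 tz [ 0.001  0.003 -1.   ] w 0.0139 gf 68.37616130636889 F [-0.1  4.9 -0.9]
```

step_arm(deltas=[{"tx": -0.2,"ty": -0.04,"tz": 0.0,"wx": 0.0,"wy": 0.0,"wz": 0.0,"grip": 1.0},{"tx": -0.5,"ty": -0.04,"tz": 0.0,"wx": 0.0,"wy": 0.0,"wz": 0.0,"grip": 1.0},{"tx": -0.8,"ty": -0.04,"tz": 0.0,"wx": 0.0,"wy": 0.0,"wz": 0.0,"grip": 1.0},{"tx": -1.1,"ty": -0.04,"tz": 0.0,"wx": 0.0,"wy": 0.0,"wz": 0.0,"grip": 1.0},{"tx": -1.4,"ty": -0.04,"tz": 0.0,"wx": 0.0,"wy": 0.0,"wz": 0.0,"grip": 1.0},{"tx": -1.56,"ty": -0.04,"tz": 0.0,"wx": 0.0,"wy": 0.0,"wz": 0.0,"grip": 1.0},{"tx": -1.56,"ty": -0.04,"tz": 0.0,"wx": 0.0,"wy": 0.0,"wz": 0.0,"grip": 1.0},{"tx": -1.56,"ty": -0.04,"tz": 0.0,"wx": 0.0,"wy": 0.0,"wz": 0.0,"grip": 1.0}])

```text
clock: 11.02
position: [0.4723, -0.0916, 0.0832]
ee_rot: [-0.001, 0.999, 0.05, 0.003]
wrist_force: [5.9, 5.8, -5.1]
width: 0.0142
gripper_force: 68.5
```

```bash
cat > m.py <<'E'
# rib vs marks in the wrist picture: intensity profiles along the image columns of gate plate and rails
from h import *
import sys
pic=cams.read_camera('wrist');save(pic,sys.argv[1]+'.png')
g=cv2.cvtColor(pic['color'],cv2.COLOR_RGB2GRAY).astype(int)
top=cams.read_camera('top');save(top,sys.argv[1]+'t.png')
for l in ('pointer','mark','handle','ball_center'):
    for r in finder.tip_of(l,pic)[:2]: print(l,round(r['p'],2),r['point'],onz(pic,r['point'],.048))
for r in finder.spot_in('pointer',pic)[:1]+finder.spot_in('mark',pic)[:2]: print(r)
# predicted pixels for feeder at (.5975,-.082), yaw 5.5deg
c,s=np.cos(np.radians(5.5)),np.sin(np.radians(5.5))
for x,y in [(-.11,0),(-.11,.027),(-.11,-.027),(-.07,0)]: print((x,y),proj(pic,[.5985+c*x-s*y,-.0825+s*x+c*y,.05]).round(1))
E
python3 m.py m1; python3 st.py
```

```text
pointer 0.96 [283.8, 224.5] [ 0.49030863 -0.0917088   0.048     ]
mark 0.88 [283.2, 228.5] [ 0.48785841 -0.09161095  0.048     ]
ball_center 0.71 [287.9, 3.1] [ 0.60049214 -0.08234864  0.048     ]
ball_center 0.18 [279.0, 279.8] [ 0.45489624 -0.09240668  0.048     ]
{'extent': [244.1, 52.5, 329.3, 313.1], 'p': 0.86}
{'extent': [202.3, 3.0, 373.5, 313.6], 'p': 0.74}
(-0.11, 0) [285.9 227.9]
(-0.11, 0.027) [238.8 227.8]
(-0.11, -0.027) [333.1 228.1]
(-0.07, 0) [286.6 156.9]
11.42 [ 0.4726 -0.0915  0.0832] yaw 5.75 tz [ 0.005  0.003 -1.   ] w 0.0136 gf 68.51782819605432 F [ 5.2  5.5 -4.7]
```

```bash
cat > prof.py <<'E'
from h import *
import sys
g=cv2.imread('pics/'+sys.argv[1]+'.png',0).astype(int)
print('cols at row 215',list(g[215,225:350:3]))
for r in range(208,246): print(r,g[r,250:262].mean().round(),g[r,300:312].mean().round(),'|',*[g[r,c:c+4].mean().round() for c in (228,232,236,240,244,318,322,326,330,334,338)])
E
python3 prof.py m1
```

```text
cols at row 215 [np.int64(76), np.int64(180), np.int64(190), np.int64(188), np.int64(183), np.int64(148), np.int64(124), np.int64(168), np.int64(171), np.int64(169), np.int64(167), np.int64(168), np.int64(103), np.int64(102), np.int64(103), np.int64(105), np.int64(101), np.int64(103), np.int64(106), np.int64(102), np.int64(102), np.int64(99), np.int64(105), np.int64(106), np.int64(107), np.int64(106), np.int64(107), np.int64(109), np.int64(106), np.int64(103), np.int64(106), np.int64(85), np.int64(94), np.int64(122), np.int64(124), np.int64(123), np.int64(121), np.int64(48), np.int64(47), np.int64(48), np.int64(48), np.int64(44)]
208 164.0 157.0 | 186.0 187.0 180.0 110.0 167.0 74.0 116.0 122.0 123.0 57.0 48.0
209 163.0 154.0 | 186.0 188.0 180.0 109.0 167.0 76.0 116.0 123.0 123.0 56.0 50.0
210 160.0 154.0 | 185.0 187.0 180.0 111.0 167.0 76.0 116.0 124.0 123.0 53.0 48.0
211 158.0 156.0 | 185.0 187.0 180.0 110.0 167.0 76.0 116.0 123.0 122.0 51.0 49.0
212 159.0 138.0 | 186.0 188.0 181.0 109.0 167.0 78.0 118.0 123.0 123.0 50.0 48.0
213 158.0 108.0 | 186.0 188.0 181.0 106.0 167.0 75.0 118.
[... 1818 characters left out ...]
68.0 188.0 182.0 105.0 163.0 86.0 115.0 117.0 80.0 49.0 47.0
238 168.0 104.0 | 168.0 188.0 182.0 105.0 163.0 89.0 123.0 125.0 89.0 48.0 49.0
239 167.0 105.0 | 167.0 188.0 182.0 105.0 163.0 89.0 122.0 124.0 87.0 49.0 48.0
240 166.0 104.0 | 167.0 188.0 183.0 105.0 162.0 89.0 123.0 124.0 87.0 49.0 48.0
241 163.0 104.0 | 166.0 188.0 182.0 105.0 163.0 90.0 124.0 123.0 88.0 50.0 48.0
242 163.0 104.0 | 162.0 188.0 182.0 106.0 162.0 92.0 123.0 124.0 88.0 48.0 47.0
243 163.0 105.0 | 159.0 188.0 182.0 107.0 162.0 92.0 123.0 125.0 87.0 50.0 48.0
244 165.0 105.0 | 157.0 188.0 183.0 108.0 162.0 92.0 123.0 123.0 83.0 48.0 48.0
245 167.0 104.0 | 157.0 188.0 183.0 107.0 162.0 94.0 123.0 124.0 80.0 50.0 48.0
```

```bash
python3 - <<'E'
from h import *
g=cv2.imread('pics/w5.png',0).astype(int)
for r in range(190,204): print(r,g[r,256:264].mean().round(),g[r,288:296].mean().round())
print()
for r in range(236,252): print(r,*[g[r,c:c+3].mean().round() for c in (240,243,246,249,302,305,308)])
E
python3 st.py
```

```text
190 167.0 166.0
191 167.0 167.0
192 168.0 167.0
193 163.0 169.0
194 120.0 145.0
195 68.0 94.0
196 80.0 76.0
197 80.0 80.0
198 79.0 78.0
199 142.0 100.0
200 168.0 151.0
201 166.0 168.0
202 166.0 167.0
203 165.0 168.0

236 185.0 186.0 172.0 76.0 167.0 187.0 181.0
237 187.0 188.0 174.0 76.0 171.0 188.0 180.0
238 177.0 178.0 170.0 76.0 176.0 188.0 181.0
239 122.0 121.0 122.0 74.0 179.0 193.0 186.0
240 18.0 12.0 17.0 72.0 142.0 152.0 145.0
241 29.0 28.0 21.0 74.0 42.0 26.0 22.0
242 62.0 61.0 44.0 73.0 28.0 19.0 17.0
243 80.0 78.0 64.0 72.0 50.0 52.0 50.0
244 78.0 76.0 80.0 75.0 74.0 75.0 73.0
245 102.0 100.0 108.0 77.0 89.0 80.0 79.0
246 158.0 167.0 160.0 78.0 104.0 76.0 80.0
247 175.0 188.0 176.0 80.0 165.0 157.0 139.0
248 174.0 186.0 175.0 70.0 187.0 188.0 164.0
249 172.0 186.0 175.0 66.0 186.0 187.0 162.0
250 173.0 186.0 175.0 70.0 185.0 186.0 158.0
251 172.0 186.0 175.0 71.0 184.0 186.0 153.0
11.42 [ 0.4726 -0.0915  0.0832] yaw 5.75 tz [ 0.005  0.003 -1.   ] w 0.0136 gf 68.51782819605432 F [ 5.2  5.5 -4.7]
```

```bash
cat > q.py <<'E'
from h import *
p=cams.read_camera('wrist'); print(p['fx'],p['cy'],R(p).round(3).tolist(),p['position'])
u=np.array([np.cos(np.radians(5.5)),np.sin(np.radians(5.5)),0])
def sep(rib,marks,cam):
    q=dict(p); q['position']=cam
    ra=np.mean([onz(q,x,.046)@u for x in rib])
    for z in (.042,.046,.05,.054): print(z,1000*(ra-np.mean([onz(q,x,z)@u for x in marks])))
print('w5 (expect 40)');sep([(260,194.0),(292,194.7)],[(244.5,239),(306.5,240.3)],[.5776,-.0848,.2822])
print('m1');sep([(256,221.2),(306,222.2)],[(236,224.7),(326,226.6)],p['position'])
E
python3 q.py
```

```text
289.52073130864596 213.95779136046053 [[0.099, -0.96, -0.262], [-0.995, -0.096, -0.024], [-0.002, 0.264, -0.965]] [ 0.54007038 -0.08472392  0.20771577]
w5 (expect 40)
0.042 41.450225898559125
0.046 39.96624231291362
0.05 38.48225872726807
0.054 36.998275141622514
m1
0.042 3.683544621888968
0.046 2.4152525512947665
0.05 1.1469604807006206
0.054 -0.12133158989352522
```

The picture and the kinematics agree: the pull is 37.6 mm, with 2.4 mm to go.

step_arm(deltas=[{"tx": -0.05,"ty": -0.03,"tz": 0.0,"wx": 0.0,"wy": 0.0,"wz": 0.0,"grip": 1.0},{"tx": -0.1,"ty": -0.06,"tz": 0.0,"wx": 0.0,"wy": 0.0,"wz": 0.0,"grip": 1.0},{"tx": -0.1,"ty": -0.06,"tz": 0.0,"wx": 0.0,"wy": 0.0,"wz": 0.0,"grip": 1.0},{"tx": -0.1,"ty": -0.06,"tz": 0.0,"wx": 0.0,"wy": 0.0,"wz": 0.0,"grip": 1.0},{"tx": -0.1,"ty": -0.06,"tz": 0.0,"wx": 0.0,"wy": 0.0,"wz": 0.0,"grip": 1.0},{"tx": -0.1,"ty": -0.06,"tz": 0.0,"wx": 0.0,"wy": 0.0,"wz": 0.0,"grip": 1.0}])

```text
clock: 11.97
position: [0.4701, -0.0917, 0.0832]
ee_rot: [0.0, 0.999, 0.05, 0.003]
wrist_force: [7.0, 3.0, -6.0]
width: 0.0142
gripper_force: 68.4
```

```bash
python3 m.py m2; python3 prof.py m2 | sed -n 10,32p; python3 st.py; python3 - <<'E'
from h import *
for n in ('m1','m2'):
    for s,z in (('',1),('t',1)):
        im=cv2.imread(f'pics/{n}{s}.png',0)
        print(n+s); print(im[156:182:2,320:346:2] if s else im[0:44:4,270:310:4])
E
```

```text
pointer 0.91 [281.3, 225.8] [ 0.48720705 -0.09052545  0.048     ]
mark 0.92 [279.8, 224.2] [ 0.48808575 -0.08956655  0.048     ]
handle 0.69 [277.7, 285.1] [ 0.4490712  -0.09213781  0.048     ]
{'extent': [242.7, 46.0, 330.8, 312.4], 'p': 0.74}
{'extent': [207.1, 0.1, 371.0, 309.3], 'p': 0.88}
(-0.11, 0) [286.  224.3]
(-0.11, 0.027) [238.7 224.2]
(-0.11, -0.027) [333.4 224.4]
(-0.07, 0) [286.7 152.7]
216 158.0 106.0 | 187.0 188.0 181.0 108.0 167.0 74.0 119.0 124.0 120.0 50.0 48.0
217 159.0 106.0 | 186.0 187.0 181.0 106.0 166.0 73.0 120.0 124.0 118.0 50.0 49.0
218 156.0 106.0 | 187.0 188.0 181.0 106.0 166.0 73.0 119.0 124.0 117.0 50.0 50.0
219 154.0 106.0 | 189.0 190.0 182.0 106.0 167.0 74.0 120.0 125.0 116.0 49.0 49.0
220 157.0 106.0 | 180.0 178.0 174.0 109.0 170.0 71.0 120.0 124.0 114.0 49.0 48.0
221 119.0 108.0 | 126.0 120.0 120.0 92.0 134.0 74.0 121.0 126.0 113.0 48.0 50.0
222 46.0 81.0 | 18.0 14.0 14.0 62.0 76.0 73.0 114.0 119.0 114.0 48.0 50.0
223 65.0 40.0 | 20.0 21.0 19.0 55.0 90.0 62.0 72.0 77.0 84.0 48.0 49.0
224 68.0 45.0 | 42.0 40.0 34.0 57.0 92.0 44.0 20.0 19.0 24.0 48.0 
[... 2886 characters left out ...]
78 183 186 192 194 196 205 220 147  57]
 [140 192 172 176 178 186 192 197 196 198 195 215 109]
 [198 164 167 174 180 185 189 194 196 197 196 194 218]
 [158 162 165 171 178 190 192 194 196 196 197 194 197]
 [150 154 161 172 136  90  94 128 192 195 195 194 192]
 [148 151 153  94  89  95  94  80 104 190 189 187 188]
 [142 143 154  75  96 115  95  27  88 167 183 184 183]
 [138 135 143  62  90  96  81  20  28 144 180 180 182]
 [135 132 133  18  48  53  15  15  17 164 172 174 175]
 [141 132 126  45  18  13  18  19  87 160 163 168 176]
 [216 130 128  41  37  35  25  49 147 153 160 158 217]
 [208 118  37  51  47  38  39  34 143 149 149 211 134]
 [161  56  56  55  51  46  51  56 101 111 175 110  63]]
```

Rib and marks now line up (edges at rows 221.8 and 222). Next I'll check that the ball has dropped into the receiver.

```bash
python3 - <<'E'
from h import *
s=cams.read_camera('scene');t=cams.read_camera('top');w=cams.read_camera('wrist')
save(s,'s9.png')
for n,p in (('scene',s),('top',t),('wrist',w)):
    for k in ('tip_of','spot_in'):
        print(n,k,[(round(r['p'],2),np.round(r.get('point',r.get('extent')),1)) for r in getattr(finder,k)('ball_center',p)[:3]])
    for z in (.019,.056): print('  exp z',z,proj(p,[.5985,-.0825,z]).round(1),'dia',np.round(.02*p['fx']/np.linalg.norm(np.array(p['position'])-[.5985,-.0825,z]),1))
a=cv2.imread('pics/s0.png',0).astype(int);b=cv2.imread('pics/s9.png',0).astype(int)
print(a[203:227:2,258:292:2]);print(b[203:227:2,258:292:2])
g=cv2.imread('pics/m2.png',0).astype(int); print(g[0:26:2,256:320:2]); 
E
python3 st.py
```

```text
scene tip_of []
scene spot_in []
  exp z 0.019 [270.4 211.3] dia 7.8
  exp z 0.056 [270.2 197.9] dia 7.9
top tip_of [(0.36, array([328.3, 167.8]))]
top spot_in [(0.46, array([326.2, 165.7, 336.4, 174.5]))]
  exp z 0.019 [330.4 173.2] dia 8.9
  exp z 0.056 [331.5 169.9] dia 9.2
wrist tip_of []
wrist spot_in [(0.6, array([267.9,   2.7, 303.6,  18.4]))]
  exp z 0.019 [286.5  25. ] dia 29.2
  exp z 0.056 [288.4  -5.1] dia 35.4
[[176 166 168 168 167 167 167 148 173 184 194 195 197 199 200 201 200]
 [166 152 165 163 167 166 167 151 185 201 201 199 200 198 198 198 199]
 [164 165 166 167 164 158 166 185 202 204 202 201 200 201 200 200 194]
 [167 167 163 168 165 164 164 173 178 190 196 204 208 207 202 201 172]
 [173 172 170 161 156 156 160 167 167 170 170 176 183 193 201 209 204]
 [171 166 158 152 152 152 152 151 158 161 163 166 169 170 174 177 182]
 [161 154 153 152 153 153 153 153 154 154 138 140 150 154 166 167 171]
 [143 150 151 153 152 152 153 153 157 157 137 135 132 116 107 121 140]
 [122 126 130 139 147 151 152 153 156 157 135 121 103  93  91  90  92]
 [120 121 121 121 124 127 135 144 
[... 2178 characters left out ...]
53  14   7  20   3 108 145 145 145 146 147 147 149]
 [127 125 126 126 126 127 126 128 119  51  19  35  54  54  57  58  58  58
   39  19  12   9  99 139 143 144 144 143 144 147 147 148]
 [126 126 126 128 127 128 128 128 128 133 116 110  97  47  31  28  15  15
   41 102 114 134 143 140 142 144 144 145 146 148 146 147]
 [128 128 127 127 127 130 128 129 128 128 130 131 132 137 135 117 136 140
  139 139 139 140 141 142 141 144 145 145 145 144 147 147]
 [126 127 128 129 128 126 126 128 129 130 131 131 132 132 134 132 134 136
  137 137 139 141 140 141 143 144 145 144 144 145 146 146]]
12.82 [ 0.4701 -0.0916  0.0832] yaw 5.74 tz [ 0.006  0.    -1.   ] w 0.0138 gf 68.42862688936293 F [ 7.1  1.8 -6.4]
```

```bash
python3 - <<'E'
from h import *
s=cams.read_camera('scene');t=cams.read_camera('top');w=cams.read_camera('wrist')
a=cv2.imread('pics/s0.png',0).astype(int);b=cv2.cvtColor(s['color'],cv2.COLOR_RGB2GRAY).astype(int)
d=b-a-2; print(d[194:222,258:282])
for z in (.019,.05,.056):
    for dx in (0,.008,.014): print(z,dx,*[proj(c,[.5985+dx,-.0825,z]).round(1) for c in (s,t,w)])
print(tri([(t,(331,168.5)),(w,(285,2.3))]))
print(tri([(t,(331,168.5)),(s,(267.5,212))]))
E
```

```text
[[-1  2  1  0  1  1  0  1  2  0  1  0  0  0  0  0 -1  0  0  0  0 -1 -1  1]
 [-1  1  0  1  0  0  1  0  0  0  2  1  0  0  0  1  1  0  0 -2 -1  0  0  0]
 [ 1  1  2  1  0  2  1  1  2  1  1  1  0  1  1  0 -1  0 -1  0 -1  0 -1  0]
 [ 3  2  0  1  1  0  1  2  0  1  1  1  2 -1  0  1 -1  1 -2  0  0 -1 -1  0]
 [ 3  0  1  1  2  1  2  0  1  1  2  0  1  2  1  1  0  0  1  0  0  0  0  1]
 [ 3  2  1  1  2  0  1  1  0  0  1  1  0  1  0  0  1  1  0  0 -2 -1 -1  1]
 [ 2  1  1  2  1  1  1  2  1  1  1  1  1  0  0  0  1  1 -1  0 -1 -3 -2 -1]
 [ 1  0  0  0  0  1  1  0  1  1  1  1  0  0  0  1  1  1  0  0 -3 -3 -1  0]
 [ 2  0  0  2  0  0  2  0  0  0  1  0  1  0 -1  0  1  1 -2 -1  0  2  2  0]
 [ 0  0 -1  2  1  1  1 -1  0  1  1  0  1  0  1  5  1  0  1  1  1  1  2  1]
 [ 1  1  0  1  1  0  1  1  1  1  1  0  0  0  2  2  1 -1 -1  0  1  1  1  2]
 [ 2  0 -1  1  1 -1  1  0  0  1  0  0  1 -1  1 -1  0  1 -1  0  1  0  2  1]
 [-1  2  2  0  1  1  0  2  0  2  1  1  1  1  0 -1  0  0  1  1  0  1  1  2]
 [ 0  1  0  1  1  0  1  0  1  1  0  0  1  2  1  1  1  0  0  0  0  0  1  1]
 [ 0  1  0  1  1  0  1  1  0  1  1  1  0  1  1  1 
[... 847 characters left out ...]
0]
 [ 2  1  2  0 -1  1  0  0  0  1  0  0  0  0  1  0  0  0  0  1 -1 -1 -1  0]
 [ 0  1  1  0  0  0  1  1  0 -1  0 -1  0  0 -1  1  0 -1 -1 -1  1  0 -2  0]]
0.019 0 [270.4 211.3] [330.4 173.2] [286.5  25. ]
0.019 0.008 [268.1 210.5] [330.4 169.6] [287.9   9. ]
0.019 0.014 [266.3 209.9] [330.4 167. ] [289.1  -3.2]
0.05 0 [270.2 200.1] [331.4 170.5] [288.    0.8]
0.05 0.008 [267.9 199.4] [331.4 166.8] [289.8 -19.1]
0.05 0.014 [266.1 198.8] [331.4 164.1] [291.2 -34.4]
0.056 0 [270.2 197.9] [331.5 169.9] [288.4  -5.1]
0.056 0.008 [267.8 197.2] [331.6 166.3] [290.3 -26. ]
0.056 0.014 [266.  196.6] [331.6 163.6] [291.8 -42.2]
[ 0.60641029 -0.08190638  0.02906783]
[ 0.61013323 -0.08422843  0.01321787]
```

A new round spot at scene pixel (266,212) shows through the clear receiver. It triangulates to floor level, so the ball is in the receiver, and the gate is held at the mark.

```bash
python3 st.py; python3 -c "
from station import env
print(env.job_done())"
```

```text
12.97 [ 0.4701 -0.0917  0.0832] yaw 5.74 tz [ 0.006 -0.    -1.   ] w 0.0143 gf 68.42873708344996 F [ 5.6  2.7 -5.6]
the job is handed in; nothing more can be done
None
```

The job is handed in at 13 s: the large ball went into the funnel with the gate shut, camera triangulation puts it on the receiver floor, and the gripper still holds the gate handle at the mark.

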